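# Refit and lock the battery lid of a micromotor control unit

### The arm

A 6-joint arm with a two-finger parallel gripper is mounted at the origin on a cart in front of the work surface, level with it; the furniture and walls round the work are solid. World frame = base frame: x ahead of the robot, y to its left, z up, the work surface at z = 0. Lengths are in mm, angles in rad, forces in N, time in s.
With the tool pointing down it reaches from about 300 to 850 mm from the base axis. Payload 4.2 kg.
Tool frame: the origin (TCP) lies at the very end of the fingers, on their centre line; the grasp point (between the pads) lies 19 mm behind it; z points along the fingers, y is the line along which they close (so a half turn about z gives the same grasp; the last joint's range is limited). The gripper opens to 91 mm and grips with 3 to 60 N. Pads are 32 mm wide; open, the fingers measure 118 mm over their backs; the gripper's body (76 mm by 178 mm) begins 60 mm behind the grasp point.
Start: joints at [-1.255, 0.32, 1.565, -0, 1.257, -0.02], TCP at [189.481, -542.903, 185.676] pointing down, gripper open.
Joint ranges: [-3.11, 3.11], [-0.84, 2.01], [0.21, 2.61], [-1.34, 4.49], [0.05, 2.63], [-2.56, 2.56]. Speed limits (rad/s): [2.57, 2.57, 3.14, 3.14, 3.14, 3.14].

### API

Orientations are given as a unit quaternion [x, y, z, w].
In Python, from station import r, viewer, spot_in, silhouettes gives the robot as it stands. The module is installed in compiled form; this text tells all that it offers.
- The arm moves only by the shell command python3 -m pendant 'ROWS' [OPENING] [FORCE]. ROWS is JSON, a list that holds one entry, the list of rows, each a list of 4 numbers: the shift along the tool's x, y, z in m, then the turn about the tool's z in rad. A call has 1 to 12 rows; each row is the pose to reach, as a shift and turn from the pose commanded when the call began, along the tool's axes at that moment; what a row does not reach only later rows make up. A row lasts 1/10 s, in which the tool goes at most 50 mm and 8.59 degrees, less where a joint would pass 70% of its speed; a pose out of reach is approached as far as the arm can. A call with a gripper value outside its range is refused whole. OPENING is the closure, from 0 (fully open) to 1 (shut), set as the call begins (- or left out, the last holds). The fingers move at their own pace and stop on an object; FORCE is the grip in N (left out, the last holds). Time passes only in rows, so rows that repeat a pose let the fingers close. It gives the time, the measured TCP pose, the force, the opening and the grip force at its end, in the units of the state.
- r.observe(): the state, without advancing time (a new reading comes with each control period).
- viewer.camera(name): name is "side" or "top"; returns (picture, depth): 400x640x3 uint8, red, green, blue; 400x640 float32, mm along the optical axis (not along the pixel's ray), 0 where there is no reading.
- viewer.camera_info(name): a dict with "K" (3x3 intrinsics, pixels), "T" (4x4, takes a point from camera to world coordinates). Camera axes: x right, y down, z forward; pixel columns grow to the right and rows downward; lengths in mm; the calibration is good to about 2 mm. A picture is of the moment at which its call begins. camera_info takes no time and is no camera call.
- r.job_done(): hands the job in; it is judged then, once.
Trained networks look in the newest picture that a camera, given by its name, has taken for a name from the list of things; names that differ only in an ending like _2 or _b are one class to them, and where a whole thing is asked for, a point or a joint stands for the part that bears it (a point fixed in the world has none). Each returns a list of dicts, best first, with "p" (0 to 1); they miss things now and then, are a little off and sometimes report something else, mostly with a low value. They report only what shows in the picture. A call takes as long as a camera call.
- spot_in(camera, thing): "at" ([column, row] in pixels, amid what is visible of it).
- silhouettes(camera, thing): "pixels" (400x640 bool, what is visible of it) and "at" ([column, row] in pixels, amid what is visible of it).
The state is a dict: "clock": time; "joints": joint angles; "dq": joint speeds; "joint_torque": joint torques, N m; "ee_pos": TCP position; "orientation": TCP orientation; "wrist_force": force on the tool from outside, world axes, zero at the start; "moment": the same for the moment, N m; "finger_gap": opening from 0.0 (shut) to 1.0 (fully open); "grip_force": force on a finger pad.
Only numpy, scipy, OpenCV 4.12 (cv2) and the standard library are available. Lean on these libraries where they do the work, as an engineer would, in place of code of your own. Each camera call takes 0.05 s, during which the arm holds its last target. There are 200 camera calls.

### The job

A fresh battery pack is in the micromotor control unit; close its bay. Push the orange lock slide all the way back to its open stop (so that it covers the green mark), fit the lid by hooking its two tabs under the lip on the panel side at a tilt and swinging it down flat into the recess, then push the lock slide fully across to its locked stop (covering the red mark). Do not knock over or shove the oil cup beside the unit.

Things in the scene. Friction and masses are not known exactly. Their poses are not given: they have to be found in the camera images.
- control_unit: Grey control unit fixed on the bench, 196 x 108 x 50 mm; origin on the bench top, x away from the sloping control panel, z up. Panel x -118 to -72 mm, back at x +78. Recess in its top for the lid: x -54 to +40, y -36 to +36, its ledge at height 40. Beyond it (x +40 to +66) the lock's channel, with a green mark at the -y end, a red one at +y. Right of the unit = its -y.
- bay_lip (a point): Middle of the lower edge of the lip on the recess's -x side (unit frame -54, 0, height 47 mm); axes as the unit. The lip, 3 mm thick, overhangs a pocket 11 mm deep towards -x, heights 40 to 47, as wide as the recess: the tabs go in there. Lid with tabs is 97 mm long, the opening 94, so it cannot enter flat.
- lid_seat (a point): Where point lid_grip lies when the lid is seated (unit frame -7, 0, height 57 mm); axes as the unit's, and those of the seated lid agree with them. Play of the seated lid: 4 mm either way in x, 3 mm in y.
- lid_grip (a point): Centre of the grey finger bar of the loose black lid (about 90 g), lying upright on the bench. x from tabs to notched edge, z up. Bar 50 mm long (x), 14 wide, top at z +11: grasp across y. From here the plate is x -43 to +43, y -33 to +33, z -17 to -11.
- lid_tabs (a point): Middle of the lid's tabbed edge, at the tips of the tabs, on the underside: x -54, z -17 mm from lid_grip; same axes. The two tabs are 14 mm wide, 3.5 mm thick, centred at y -19 and +19, and stand out 11 mm from the plate. At the opposite (+x) edge the plate's last 16 mm is cut away for y < 0: the notch for the open lock's tongue.
- lock_slide (a joint): Orange lock slide, m: 0 = open stop (unit's -y), 0.032 = locked stop (+y). Stays where left, friction about 2.5 N. Its tongue (22 mm wide in y, centred on the knob, heights 47 to 50.5 mm) reaches 13 mm over the recess: near the open stop it fits the lid's notch and lets the lid down, locked it covers the lid's edge. Starts part-way, in the lid's way.
- lock_knob (a point): Centre of the orange knob on the lock slide: 14 mm (x) x 18 (y) x 16 high, its top 66 mm over the bench; axes as the unit's. In the unit's frame x +52, y -16 + joint value, height 58 mm. It slides along the unit's y.
- oil_cup: Bystander: oil cup with blue foot and white cap to the right of the unit, 50 mm across, 54 mm high; origin under its centre, z up.

How it is judged (in metres and radians):
On the way, in this order (a step that is already met when the one before it is completed fails the run):
1. the lock slide is pushed back to its open stop (within 3 mm) (value of joint lock_slide below 0.003 m), for 0.1 s.
2. the lid is hooked in and lies flat in the recess (x of lid_grip in the frame of lid_seat between -0.007 and 0.007 m and y of lid_grip in the frame of lid_seat between -0.006 and 0.006 m and z of lid_grip in the frame of lid_seat between -0.003 and 0.003 m and angle between the z axis of lid_grip and the z axis of lid_seat, either way round below 0.05 rad and angle between the x axis of lid_grip and the x axis of lid_seat, either way round below 0.12 rad), for 0.2 s.
At the end, for the whole second after the job is handed in: The lid lies flat in the recess with its tabs under the lip (finger bar within 7 mm in x, 6 mm in y and 3 mm in height of its seat, tilt under 0.05 rad); the lock slide is within 3 mm of its locked stop; the oil cup is within 30 mm of where it stood (all of step 2 and value of joint lock_slide above 0.029 m and not (distance of oil_cup from where it was at the start of the episode above 0.03 m)); the robot touches nothing.
It fails at once if the oil cup is tipped (over 0.35 rad) or shoved more than 30 mm (angle between oil_cup's own z axis and vertical above 0.35 rad or distance of oil_cup from where it was at the start of the episode above 0.03 m).
It also fails if it takes over 58 s, if anything falls off the work surface, if the arm or the gripper's body presses on something with over 40 N, if the wrist force passes 120 N, or if a joint passes its speed limit or range.

## Working session

There is one attempt and no reset: what is moved stays moved. The work goes in short steps, Python scripts to look and compute and a shell command to move; the robot and the scene stay as the last step left them, time stands still between calls to the robot, and variables do not carry over. Pictures are saved under pics/ and viewed, at most 10 in all, crops included, and the job is handed in when it is done.

```bash
mkdir -p pics; cat > h.py <<'E'
import numpy as np, cv2
from station import r, viewer, spot_in, silhouettes
def pts(cam,depth,mask):
    i=viewer.camera_info(cam);K=np.array(i["K"]);T=np.array(i["T"])
    v,u=np.nonzero(mask&(depth>0));d=depth[v,u]
    P=np.c_[(u-K[0,2])*d/K[0,0],(v-K[1,2])*d/K[1,1],d]
    return P@T[:3,:3].T+T[:3,3],np.c_[u,v]
E
python3 - <<'E'
from h import *
s=r.observe();print(s)
for c in("top","side"):
    p,d=viewer.camera(c);cv2.imwrite(f"pics/{c}0.png",p[:,:,::-1]);np.save(f"{c}0.npy",d)
    i=viewer.camera_info(c);print(c,np.round(i["K"],1).tolist(),np.round(i["T"],3).tolist())
    for t in("control_unit","lid_grip","lock_slide","lock_knob","oil_cup"):
        for o in silhouettes(c,t)[:2]:
            P,_=pts(c,d,o["pixels"])
            print(t,round(o["p"],2),o["at"],len(P),np.round(np.median(P,0)) if len(P) else"",np.round(np.percentile(P,[2,98],axis=0)).tolist() if len(P) else"")
E
```

```text
{'clock': 0.0, 'joints': array([-1.25500411e+00,  3.20340582e-01,  1.56569594e+00, -1.47547866e-05,
        1.25740328e+00, -2.00155803e-02]), 'dq': array([-0.00119209,  0.0013233 , -0.00163998,  0.00043318,  0.00027502,
        0.00105188]), 'joint_torque': array([-2.28193123e-03, -4.12461233e+01, -2.31975853e+01,  7.24830525e-02,
        4.57292609e-02, -1.45474301e-04]), 'ee_pos': array([ 189.29201617, -542.34783679,  184.7858163 ]), 'orientation': array([ 9.85936423e-01,  1.67118270e-01, -1.43027774e-04, -9.12458373e-04]), 'wrist_force': array([-0.66927426,  0.82319556, -0.40808385]), 'moment': array([-0.00326642,  0.03766568,  0.01765563]), 'grip_force': 0.0, 'finger_gap': 0.9991551827944777}
top [[442.3, 0.0, 316.1], [0.0, 442.3, 201.9], [0.0, 0.0, 1.0]] [[0.021, -0.995, 0.099, 393.54], [-1.0, -0.019, 0.021, -121.024], [-0.019, -0.099, -0.995, 923.887], [0.0, 0.0, 0.0, 1.0]]
control_unit 0.59 [367.5, 209.8] 5274 [ 468. -209.   45.] [[376.0, -279.0, 20.0], [561.0, -138.0, 52.0]]
lid_grip 0.86 [225.8, 198.8] 1246 [489.  92.   5.] [[447.0, 61.0, 0.0], [534.0, 125.0, 28.0]]
lock_sl
[... 275 characters left out ...]
 125.0, 28.0]]
oil_cup 0.62 [417.9, 210.5] 458 [ 466. -310.   19.] [[447.0, -338.0, -1.0], [491.0, -293.0, 54.0]]
side [[367.6, 0.0, 319.1], [0.0, 367.6, 196.1], [0.0, 0.0, 1.0]] [[-0.999, -0.037, 0.039, 463.611], [-0.054, 0.596, -0.801, 587.934], [0.006, -0.802, -0.597, 554.171], [0.0, 0.0, 0.0, 1.0]]
control_unit 0.65 [334.4, 178.4] 2942 [ 466. -183.   38.] [[370.0, -271.0, 3.0], [567.0, -124.0, 51.0]]
lid_grip 0.96 [318.5, 275.2] 1098 [485. 104.   6.] [[444.0, 64.0, 1.0], [531.0, 129.0, 28.0]]
lock_slide 0.44 [308.4, 163.7] 83 [ 528. -229.   50.] [[513.0, -243.0, 48.0], [542.0, -220.0, 66.0]]
oil_cup 0.5 [333.7, 151.0] 117 [ 465. -304.   42.] [[453.0, -324.0, 24.0], [480.0, -298.0, 53.0]]
```

View pics/top0.png

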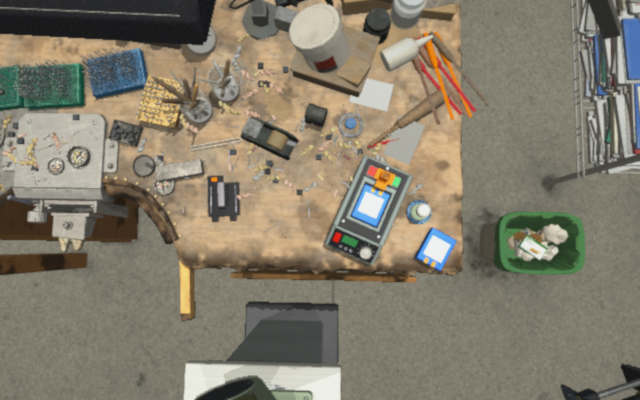

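View pics/side0.png

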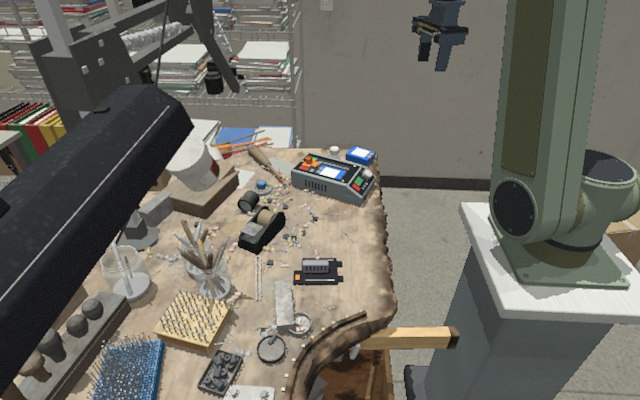

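```bash
python3 - <<'E'
from h import *
d=np.load("top0.npy");im=cv2.imread("pics/top0.png")
H,W=d.shape
P,uv=pts("top",d,np.ones((H,W),bool))
def rect(m,n):
    (c,s,a)=cv2.minAreaRect(P[m][:,:2].astype(np.float32));print(n,m.sum(),np.round(c,1),np.round(s,1),round(a,2), np.round(P[m][:,2].mean(),1))
reg=(abs(P[:,0]-465)<125)&(abs(P[:,1]+208)<100)&(uv[:,0]<412)
rect(reg&(P[:,2]>46.5)&(P[:,2]<53),"unit top")
rect(reg&(P[:,2]>25)&(P[:,2]<53),"unit")
rect(reg&(P[:,2]>60)&(P[:,2]<72),"knob")
rect(reg&(P[:,2]>37)&(P[:,2]<43),"recess?")
rl=(abs(P[:,0]-490)<60)&(abs(P[:,1]-92)<50)
print("bench z",np.median(P[rl][:,2]))
rect(rl&(P[:,2]>20),"bar");rect(rl&(P[:,2]>3.5),"lid")
m=rl&(P[:,2]>24);print(P[m].mean(0))
c=np.hstack([cv2.resize(im[150:270,310:440],None,fx=4,fy=4,interpolation=2)[:,:520],cv2.resize(im[165:235,195:255],None,fx=4.5,fy=4.5)[:315] .repeat(1,0) if 0 else cv2.copyMakeBorder(cv2.resize(im[165:235,195:255],None,fx=4.5,fy=4.5),0,165,0,0,0)])
print(c.shape);cv2.imwrite("pics/crop0.png",c)
E
```

```text
unit top 2163 [ 475.2 -211.4] [107.6 181.7] 67.04 48.8
unit 5089 [ 468.7 -208.5] [108.  197.4] 67.0 42.5
knob 68 [ 534.5 -238.2] [17.5 14.5] 65.49 64.6
recess? 805 [ 469.9 -204.6] [107.3 187. ] 70.81 39.5
bench z 1.2891375729759034
bar 195 [515.8 105.4] [93.2 33.3] 33.44 25.8
lid 1007 [493.7  91.1] [115.7  96.8] 3.02 9.7
[496.32283262  92.95060012  26.76849626]
(480, 790, 3)
```

View pics/crop0.png

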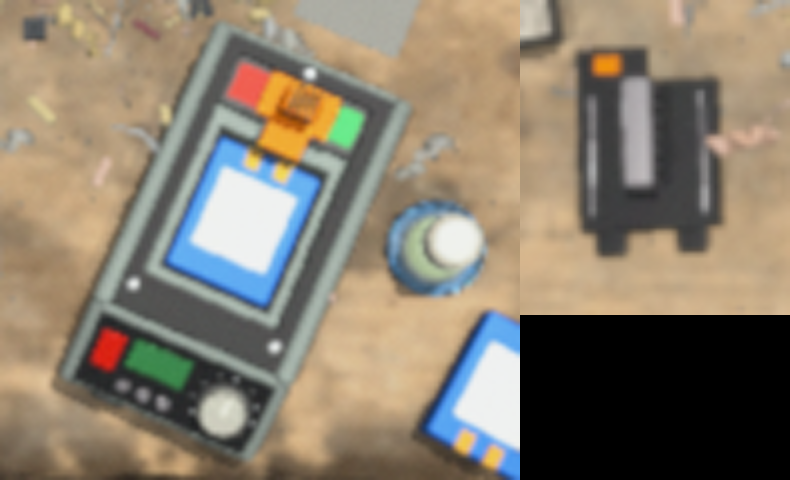

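```bash
cat >> h.py <<'E'
A=-0.401; O=np.array([487.1,-216.3])
def U(x,y):  # unit -> world
    c,s=np.cos(A),np.sin(A); return O+[c*x-s*y,s*x+c*y]
def inU(p):
    c,s=np.cos(A),np.sin(A); d=np.array(p[:2])-O; return np.array([c*d[0]+s*d[1],-s*d[0]+c*d[1]])
def go(xy,z,h):
    s=r.observe();q=s["orientation"];p=s["ee_pos"]
    from scipy.spatial.transform import Rotation as Ro
    R=Ro.from_quat(q).as_matrix();hd=np.arctan2(R[1,0],R[0,0])
    d=R.T@(np.array([*xy,z])-p)
    print("t",round(s["clock"],2),"tcp",p.round(1),"inU",inU(p).round(1),"hd",hd.round(4),"F",s["wrist_force"].round(1),"gap",round(s["finger_gap"]*91,1),"shift m",(d/1000).round(4),"turn",round(hd-h,3),"tilt",np.round(R[:2,2],4))
E
python3 - <<'E'
from h import *
for c in("top","side"):
    p,d=viewer.camera(c);o=silhouettes(c,"lid_grip")[0]
    P,_=pts(c,d,o["pixels"])
    for n,m in(("plate",(P[:,2]>2.5)&(P[:,2]<9)),("all",P[:,2]>2.5),("bar",(P[:,2]>22)&(P[:,2]<32))):
        print(c,n,m.sum(),[np.round(x,1) for x in cv2.minAreaRect(P[m][:,:2].astype(np.float32))],P[m].mean(0).round(1))
    m=(P[:,2]>2.5)
    # template fit on top-down footprint (plate+tabs, notch)
    from scipy.optimize import minimize
    def f(v):
        cc,ss=np.cos(v[2]),np.sin(v[2]);D=P[m][:,:2]-v[:2];x=D[:,0]*cc+D[:,1]*ss;y=-D[:,0]*ss+D[:,1]*cc
        ins=np.where(abs(y)<=33,1,0)
        dx=np.maximum(0,np.maximum(-43-x-11*(abs(abs(y)-19)<7),x-43+16*(y<0)));dy=np.maximum(0,abs(y)-33)
        return np.sum(np.minimum(np.hypot(dx,dy),6)**2)
    b=min((minimize(f,[x0,92,a],method="Nelder-Mead") for x0 in(488,494,500) for a in(-.05,0,.08)),key=lambda t:t.fun);print("fit",b.x.round(3),b.fun)
go(U(52,30),120,A)
E
```

```text
top plate 93 [array([ 468.6, -315.6]), array([48.1, 49.2]), np.float64(46.4)] [ 468.3 -313.1    5.6]
top all 373 [array([ 468.6, -315.6]), array([48.1, 49.2]), np.float64(46.4)] [ 467.6 -311.6   29.9]
top bar 29 [array([ 467.7, -308.5]), array([31.2, 17.5]), np.float64(10.3)] [ 465.7 -306.3   26.7]
fit [ 4.88e+02  9.20e+01 -5.00e-02] 13428.0
side plate 745 [array([489.7,  96.3]), array([96.1, 66.7]), np.float64(5.8)] [486.5 106.3   5.2]
side all 1037 [array([489.7,  96.3]), array([96.1, 66.7]), np.float64(5.8)] [488.4 104.5  10. ]
side bar 175 [array([493.7,  96.7]), array([48.9, 15.6]), np.float64(8.7)] [493.1  97.8  26.4]
fit [4.94014e+02 9.63840e+01 8.20000e-02] 0.9189364457645197
t 0.8 tcp [ 189.5 -542.9  185.7] inU [-146.5 -416.9] hd 0.3358 F [-0.8 -0.3 -0.8] gap 90.7 shift m [ 0.4473 -0.1976  0.0657] turn 0.737 tilt [ 0.     -0.0002]
```

```bash
python3 -m pendant '[[[0.05,-0.02,0.01,0.1],[0.1,-0.04,0.02,0.2],[0.15,-0.065,0.03,0.3],[0.2,-0.09,0.04,0.4],[0.245,-0.11,0.045,0.5],[0.29,-0.13,0.05,0.6],[0.335,-0.15,0.055,0.7],[0.38,-0.17,0.06,0.737],[0.42,-0.185,0.065,0.737],[0.447,-0.198,0.066,0.737],[0.447,-0.198,0.066,0.737],[0.447,-0.198,0.066,0.737]]]' 1 10; python3 - <<'E'
from h import *
go(U(52,30),54,A)
d=np.load("top0.npy");P,uv=pts("top",d,np.ones(d.shape,bool))
rl=(abs(P[:,0]-490)<62)&(abs(P[:,1]-93)<45)&(P[:,2]>4.5)
P=P[rl]
m=P[:,2]<12
k=np.zeros((1,));print(len(P))
from scipy.optimize import minimize
def f(v):
    cc,ss=np.cos(v[2]),np.sin(v[2]);D=P[:,:2]-v[:2];x=D[:,0]*cc+D[:,1]*ss;y=-D[:,0]*ss+D[:,1]*cc
    dx=np.maximum(0,np.maximum(-43-x-11*(abs(abs(y)-19)<7),x-43+16*(y<0)));dy=np.maximum(0,abs(y)-33)
    return np.sum(np.minimum(np.hypot(dx,dy),6)**2)
b=min((minimize(f,[x0,y0,a],method="Nelder-Mead",options=dict(initial_simplex=np.array([x0,y0,a])+np.array([[0,0,0],[4,0,0],[0,4,0],[0,0,.1]]))) for x0 in(490,494,498) for y0 in (90,96) for a in(0,.08)),key=lambda t:t.fun);print("fit",b.x.round(3),b.fun)
c,s=np.cos(b.x[2]),np.sin(b.x[2]);bar=P[(P[:,2]>24)&(abs(P[:,0]-494)<32)&(abs(P[:,1]-94)<14)]
print([np.round(x,1) for x in cv2.minAreaRect(bar[:,:2].astype(np.float32))],bar.mean(0),len(bar))
E
```

```text
clock: 2.0
ee_pos: [546.5, -208.0, 119.3]
orientation: [0.98, -0.198, -0.0, 0.0]
wrist_force: [-0.2, -0.4, -0.3]
finger_gap: 0.007
grip_force: 0.0
t 2.0 tcp [ 546.5 -208.   119.3] inU [51.4 30.8] hd -0.3989 F [-0.2 -0.4 -0.3] gap 0.7 shift m [0.0006 0.0008 0.0653] turn 0.002 tilt [-0.0009 -0.0002]
751
fit [4.95999e+02 9.14560e+01 4.50000e-02] 863.5922326567561
[array([496.4,  93.2]), array([48.2, 13.2]), np.float64(2.6)] [496.32283262  92.95060012  26.76849626] 151
```

```bash
python3 -m pendant '[[[0,0,0.04,0],[0,0,0.064,0],[0,0,0.064,0],[0,0.005,0.064,0],[0,0.01,0.064,0],[0,0.014,0.064,0],[0,0.018,0.064,0],[0,0.021,0.064,0],[0,0.023,0.064,0],[0,0.024,0.064,0],[0,0.024,0.064,0]]]'; python3 - <<'E'
from h import *
go(U(52,6),55,A)
p,d=viewer.camera("side");cv2.imwrite("pics/s1.png",cv2.resize(p[110:210,260:390,::-1],None,fx=6,fy=5,interpolation=2))
E
```

```text
clock: 3.1
ee_pos: [536.9, -230.8, 55.6]
orientation: [0.98, -0.199, -0.0, 0.0]
wrist_force: [-0.1, 0.6, -0.3]
finger_gap: 0.005
grip_force: 0.0
t 3.1 tcp [ 536.9 -230.8   55.6] inU [51.5  6.1] hd -0.4013 F [-0.1  0.6 -0.3] gap 0.5 shift m [0.0005 0.0001 0.0006] turn -0.0 tilt [-0. -0.]
```

View pics/s1.png

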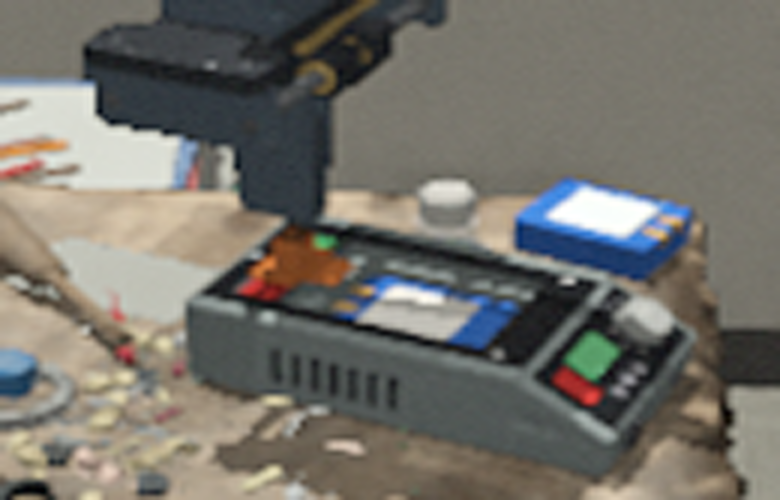

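```bash
python3 -m pendant '[[[0,0.003,0,0],[0,0.006,0,0],[0,0.006,0,0]]]'; python3 -m pendant '[[[0,0.002,0,0],[0,0.004,0,0],[0,0.004,0,0]]]';python3 -m pendant '[[[0,0.002,0,0],[0,0.004,0,0],[0,0.004,0,0]]]'; python3 - <<'E'
from h import *
go(U(52,6),55,A)
p,d=viewer.camera("side");cv2.imwrite("pics/s2.png",cv2.resize(p[130:200,280:370,::-1],None,fx=6,fy=6,interpolation=2))
E
```

```text
clock: 3.45
ee_pos: [534.4, -236.6, 55.6]
orientation: [0.98, -0.199, -0.0, 0.0]
wrist_force: [-0.0, -0.0, 0.9]
finger_gap: 0.004
grip_force: 0.0
clock: 3.75
ee_pos: [532.9, -240.2, 55.7]
orientation: [0.98, -0.199, -0.0, 0.0]
wrist_force: [-0.2, -0.8, 0.3]
finger_gap: 0.005
grip_force: 0.0
clock: 4.05
ee_pos: [531.4, -243.9, 55.7]
orientation: [0.98, -0.199, 0.0, 0.0]
wrist_force: [-0.2, 0.4, -0.2]
finger_gap: 0.007
grip_force: 0.0
t 4.05 tcp [ 531.4 -243.9   55.7] inU [51.5 -8.2] hd -0.4015 F [-0.2  0.4 -0.2] gap 0.6 shift m [ 0.0005 -0.0142  0.0007] turn -0.0 tilt [ 0.     -0.0002]
```

View pics/s2.png

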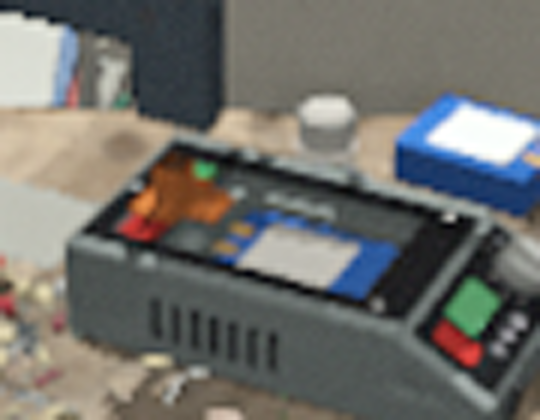

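```bash
python3 - <<'E'
from h import *
def proj(cam,X):
    i=viewer.camera_info(cam);K=np.array(i["K"]);T=np.linalg.inv(np.array(i["T"]));p=T[:3,:3]@X+T[:3,3];p=K@p;return (p[:2]/p[2]).round(1)
e=r.observe()["ee_pos"];print(e,[proj(c,e) for c in("side","top")])
for j in(0,16,32): print(j,[proj(c,np.array([*U(52,-16+j),66])) for c in("side","top")])
for c in("side","top"):
    p,d=viewer.camera(c)
    P,uv=pts(c,d,np.ones(d.shape,bool))
    g=np.array([inU(q) for q in P])
    m=(abs(g[:,0]-52)<30)&(g[:,1]>-60)&(g[:,1]<60)
    for z0 in range(46,120,6):
        k=m&(P[:,2]>z0)&(P[:,2]<=z0+6)
        if k.sum():print(c,z0,k.sum(),g[k].min(0).round(),g[k].max(0).round(),uv[k].mean(0).round())
    cv2.imwrite(f"pics/x_{c}.png",p[:,:,::-1])
E
```

```text
[ 531.38625408 -243.76738643   55.62797199] [array([309.2, 158.6]), array([387.8, 177.2])]
0 [array([310.3, 153.8]), array([392.4, 177.8])]
16 [array([307.5, 156.5]), array([384.9, 174.5])]
32 [array([304.7, 159.4]), array([377.3, 171.2])]
side 46 321 [ 23. -53.] [75. 57.] [307. 164.]
side 52 14 [42. -7.] [52. 10.] [309. 162.]
side 58 17 [ 40. -10.] [53. 10.] [309. 159.]
side 64 15 [42. -5.] [55. 10.] [309. 157.]
side 76 1 [37. -3.] [37. -3.] [313. 152.]
side 82 15 [ 31. -11.] [64.  3.] [310. 151.]
side 88 32 [ 30. -14.] [67.  4.] [310. 149.]
side 94 30 [ 31. -16.] [67.  5.] [310. 147.]
side 100 34 [ 31. -16.] [65.  5.] [310. 145.]
side 106 31 [ 31. -14.] [65.  6.] [309. 143.]
side 112 34 [ 31. -14.] [65.  7.] [310. 141.]
side 118 25 [ 31. -14.] [64.  7.] [311. 139.]
top 46 4 [ 55. -53.] [56. 21.] [384. 174.]
```

```bash
python3 - <<'E'
from h import *
d=np.load("side0.npy");P,uv=pts("side",d,np.ones(d.shape,bool))
m=(abs(P[:,0]-189)<90)&(abs(P[:,1]+543)<90)&(P[:,2]>120)&(P[:,2]<400)
for z0 in range(120,330,10):
    k=m&(P[:,2]>z0)&(P[:,2]<=z0+10)
    if k.sum():print(z0,k.sum(),P[k].min(0).round(),P[k].max(0).round())
E
python3 -c "
import cv2;a=cv2.imread('pics/x_side.png');b=cv2.imread('pics/side0.png')
import numpy as np
c=np.hstack([cv2.resize(a[90:190,270:370],(400,400)),cv2.resize(b[0:100,390:490],(400,400))]);cv2.imwrite('pics/c3.png',c)"
```

```text
210 54 [ 155. -591.  212.] [ 220. -482.  220.]
220 81 [ 153. -591.  220.] [ 222. -480.  230.]
230 78 [ 153. -590.  230.] [ 222. -481.  240.]
240 89 [ 152. -591.  240.] [ 222. -480.  250.]
250 84 [ 153. -592.  250.] [ 223. -478.  260.]
260 92 [ 153. -596.  260.] [ 222. -478.  270.]
270 94 [ 154. -596.  270.] [ 223. -480.  280.]
280 55 [ 153. -600.  280.] [ 229. -468.  290.]
290 155 [ 126. -605.  290.] [ 248. -453.  300.]
300 240 [ 126. -605.  300.] [ 250. -453.  310.]
310 153 [ 123. -609.  310.] [ 250. -453.  320.]
320 169 [ 124. -611.  320.] [ 250. -453.  330.]
```

View pics/c3.png

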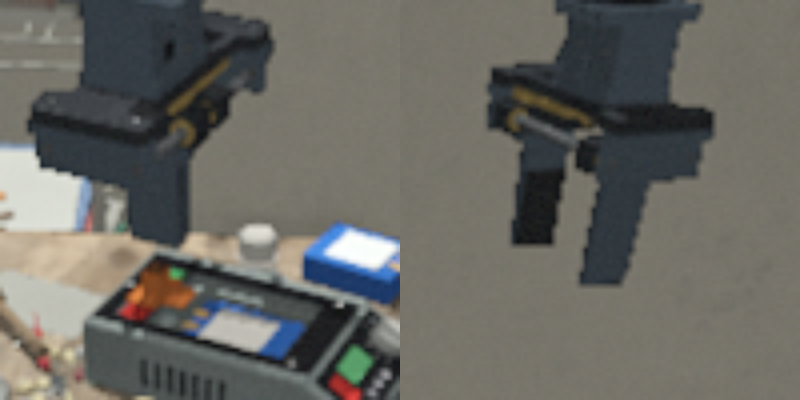

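```bash
python3 -m pendant '[[[0,-0.02,0,0],[0,-0.039,0,0],[0,-0.039,0.015,0],[0,-0.039,0.0265,0],[0,-0.039,0.0265,0],[0,-0.034,0.0265,0],[0,-0.029,0.0265,0],[0,-0.027,0.0265,0],[0,-0.027,0.0265,0]]]'; python3 -c "
from h import *
go(U(52,6),29,A)"; python3 -m pendant '[[[0,0.003,0,0],[0,0.006,0,0],[0,0.009,0,0],[0,0.009,0,0]]]';python3 -c "
from h import *
go(U(52,6),29,A)"
```

```text
clock: 5.1
ee_pos: [542.0, -219.6, 29.6]
orientation: [0.98, -0.2, 0.0, 0.0]
wrist_force: [-0.3, -0.7, 0.6]
finger_gap: 0.004
grip_force: 0.0
t 5.1 tcp [ 542.  -219.6   29.6] inU [51.8 18.4] hd -0.4023 F [-0.3 -0.7  0.6] gap 0.4 shift m [0.0002 0.0124 0.0006] turn -0.001 tilt [ 0.0008 -0.0005]
clock: 5.5
ee_pos: [538.6, -227.3, 29.4]
orientation: [0.98, -0.199, 0.0, 0.0]
wrist_force: [0.5, 1.8, 1.6]
finger_gap: 0.006
grip_force: 0.8
t 5.5 tcp [ 538.6 -227.3   29.4] inU [51.7 10. ] hd -0.4015 F [0.5 1.8 1.6] gap 0.5 shift m [0.0003 0.004  0.0004] turn -0.0 tilt [ 0.0006 -0.0002]
```

Contact (~2 N). Continue to the stop.

```bash
for i in 1; do python3 -m pendant '[[[0,0.002,0,0],[0,0.004,0,0],[0,0.004,0,0]]]' | grep -E "ee_pos|force"; done; python3 -m pendant '[[[0,0.002,0,0],[0,0.002,0,0]]]'| grep -E "ee_pos|force"; python3 -m pendant '[[[0,0.002,0,0],[0,0.002,0,0]]]'| grep -E "ee_pos|force"; python3 -c "
from h import *
go(U(52,6),29,A)"
```

```text
ee_pos: [537.0, -231.0, 29.3]
wrist_force: [1.4, 1.8, 1.5]
grip_force: 1.0
ee_pos: [536.2, -232.9, 29.3]
wrist_force: [1.3, 2.4, 2.7]
grip_force: 1.0
ee_pos: [535.4, -234.7, 29.2]
wrist_force: [0.3, 2.8, 0.7]
grip_force: 1.0
t 6.2 tcp [ 535.4 -234.7   29.2] inU [51.6  1.9] hd -0.4013 F [0.3 2.8 0.7] gap 0.7 shift m [ 0.0003 -0.0041  0.0002] turn -0.0 tilt [ 0.0003 -0.0003]
```

```bash
for i in 1; do python3 -m pendant '[[[0,0.002,0,0],[0,0.003,0,0],[0,0.003,0,0]]]' | grep -E "ee_pos|force"; python3 -m pendant '[[[0,0.002,0,0],[0,0.002,0,0]]]'| grep -E "ee_pos|force"; done; python3 - <<'E'
from h import *
go(U(52,6),29,A)
p,d=viewer.camera("side");
P,uv=pts("side",d,np.ones(d.shape,bool));g=np.array([inU(q) for q in P])
hs=cv2.cvtColor(p,cv2.COLOR_RGB2HSV).reshape(-1,3)[uv[:,1]*640+uv[:,0]]
m=(abs(g[:,0]-50)<25)&(abs(g[:,1])<50)&(P[:,2]>45)&(hs[:,0]>4)&(hs[:,0]<20)&(hs[:,1]>130)
print("orange",m.sum(),np.percentile(g[m],[2,98],axis=0).round(1))
gr=(abs(g[:,0]-50)<25)&(abs(g[:,1])<50)&(P[:,2]>45)&(hs[:,0]>45)&(hs[:,0]<80)&(hs[:,1]>100);print("green",gr.sum())
E
```

```text
ee_pos: [535.3, -235.0, 29.3]
wrist_force: [4.5, 8.4, 2.6]
grip_force: 5.1
ee_pos: [535.2, -235.3, 29.3]
wrist_force: [6.4, 15.1, 2.9]
grip_force: 7.8
t 6.7 tcp [ 535.2 -235.3   29.3] inU [51.7  1.3] hd -0.4041 F [ 6.4 15.1  2.9] gap 0.6 shift m [ 0.0003 -0.0047  0.0003] turn -0.003 tilt [0.0033 0.0065]
orange 53 [[ 26.1 -35.7]
 [ 61.8   8.8]]
green 1
```

```bash
python3 -m pendant '[[[0,-0.01,0,0],[0,-0.01,-0.03,0],[0,-0.01,-0.065,0],[0,-0.01,-0.08,0],[0,-0.01,-0.08,0]]]' | grep -E "ee_pos|force"; python3 - <<'E'
from h import *
go([494,95],90,.08)
E
```

```text
ee_pos: [538.3, -231.0, 111.3]
wrist_force: [0.5, 0.2, -0.5]
grip_force: 0.0
t 7.25 tcp [ 538.3 -231.   111.3] inU [52.8  6.4] hd -0.401 F [ 0.5  0.2 -0.5] gap 0.5 shift m [-0.1681 -0.2829  0.0201] turn -0.481 tilt [ 0.0035 -0.0032]
```

```bash
python3 -m pendant '[[[-0.02,-0.035,0,-0.1],[-0.04,-0.07,0,-0.2],[-0.06,-0.105,0,-0.3],[-0.08,-0.14,0,-0.4],[-0.105,-0.175,0,-0.481],[-0.125,-0.21,0.01,-0.481],[-0.145,-0.245,0.015,-0.481],[-0.168,-0.283,0.02,-0.481],[-0.168,-0.283,0.02,-0.481],[-0.168,-0.283,0.02,-0.481]]]' 0.4 10| grep -E "ee_pos|force"; python3 - <<'E'
from h import *
go([494,95],90,.08)
for c in("side","top"):
    p,d=viewer.camera(c);np.save(f"{c}1.npy",d);cv2.imwrite(f"pics/l_{c}.png",p[:,:,::-1])
    P,uv=pts(c,d,np.ones(d.shape,bool));m0=(abs(P[:,0]-494)<90)&(abs(P[:,1]-95)<110)
    for a,b in((100,115),(115,130),(130,145),(145,160),(160,175)):
        k=m0&(P[:,2]>a)&(P[:,2]<b)
        if k.sum()>5:print(c,a,k.sum(),np.percentile(P[k],[1,99],axis=0).round(1).tolist())
    k=m0&(P[:,2]>22)&(P[:,2]<32)&(abs(P[:,0]-494)<35)&(abs(P[:,1]-95)<17)
    if k.sum()>5:print("bar",k.sum(),[np.round(x,1) for x in cv2.minAreaRect(P[k][:,:2].astype(np.float32))])
E
```

```text
ee_pos: [491.9, 96.3, 87.7]
wrist_force: [0.6, -1.1, -0.3]
grip_force: 0.0
t 8.25 tcp [491.9  96.3  87.7] inU [-117.6  289.7] hd 0.0825 F [ 0.6 -1.1 -0.3] gap 54.6 shift m [ 0.002   0.0015 -0.0023] turn 0.003 tilt [-0.0029 -0.0018]
side 115 97 [[472.0, 130.4, 115.3], [504.1, 136.7, 129.6]]
side 130 127 [[470.5, 133.1, 130.1], [503.8, 138.1, 144.9]]
side 145 128 [[470.8, 134.4, 145.3], [505.2, 139.2, 158.2]]
bar 169 [array([493.6,  96.9]), array([49. , 16.2]), np.float64(8.2)]
bar 9 [array([473.4,  90.7]), array([2.2, 9.8]), np.float64(1.4)]
```

```bash
python3 - <<'E'
from h import *
go([503,95.5],-13.5,.09)
E
```

```text
t 8.35 tcp [492.8  95.1  88.4] inU [-116.3  288.9] hd 0.0793 F [1.  0.2 0.2] gap 54.8 shift m [0.0103 0.0003 0.1019] turn -0.011 tilt [-0.0014 -0.0012]
```

```bash
python3 -m pendant '[[[0.01,0,0.04,-0.01],[0.01,0,0.08,-0.01],[0.01,0,0.095,-0.01],[0.01,0,0.102,-0.01],[0.01,0,0.102,-0.01],[0.01,0,0.102,-0.01]]]' | grep -E "ee_pos|force"; python3 -c "
from h import *
go([503,95.5],-13.5,.09)"; python3 -m pendant '[[[0,0,0,0],[0,0,0,0],[0,0,0,0],[0,0,0,0],[0,0,0,0],[0,0,0,0],[0,0,0,0]]]' 1 12| grep -E "ee_pos|force|gap"; python3 -c "
from h import *
go([503,95.5],-13.5,.09)"
```

```text
ee_pos: [504.1, 96.5, -12.0]
wrist_force: [-0.7, 1.1, -0.1]
grip_force: 0.0
t 8.95 tcp [504.1  96.5 -12. ] inU [-106.4  294.7] hd 0.0887 F [-0.7  1.1 -0.1] gap 54.5 shift m [-0.0012  0.0009  0.0015] turn -0.001 tilt [0.0019 0.0001]
ee_pos: [503.3, 97.0, -12.7]
wrist_force: [-0.0, -1.9, 1.6]
finger_gap: 0.152
grip_force: 12.0
t 9.65 tcp [503.3  97.  -12.7] inU [-107.4  294.7] hd 0.0901 F [-0.  -1.9  1.6] gap 13.8 shift m [-0.0004  0.0014  0.0008] turn 0.0 tilt [ 0.0004 -0.0003]
```

```bash
python3 -m pendant '[[[0,0,-0.02,0],[0,0,-0.06,0],[0,0,-0.09,0],[0,0,-0.11,0],[0,0,-0.11,0],[0,0,-0.11,0]]]' | grep -E "ee_pos|force|gap"; cat >> h.py <<'E'
def lid(cams=("side",)):
    # plate/bar points in tool frame (tool x, lid-y = -tool y, height above reported TCP)
    from scipy.spatial.transform import Rotation as Ro
    s=r.observe();R=Ro.from_quat(s["orientation"]).as_matrix();hd=np.arctan2(R[1,0],R[0,0])
    out={}
    for c in cams:
        p,d=viewer.camera(c);o=silhouettes(c,"lid_grip");P,uv=pts(c,d,o[0]["pixels"])
        D=P-s["ee_pos"];cc,ss=np.cos(hd),np.sin(hd)
        L=np.c_[D[:,0]*cc+D[:,1]*ss,-D[:,0]*ss+D[:,1]*cc,D[:,2]]
        print(c,o[0]["p"],len(L),np.percentile(L,[1,50,99],axis=0).round(1).tolist());out[c]=(p,d,L,uv)
    return out
E
python3 - <<'E'
from h import *
for c,(p,d,L,uv) in lid(("side","top")).items():
    np.save(f"L_{c}.npy",L)
    k=(L[:,2]<24)
    # plane fit of plate top 
    for a in range(-70,50,8):
        q=(L[:,0]>=a)&(L[:,0]<a+8)
        if q.sum()>3:print(a,q.sum(),np.percentile(L[q][:,2],[5,50,95]).round(1),np.percentile(L[q][:,1],[2,98]).round(1))
    cv2.imwrite(f"pics/lift_{c}.png",p[:,:,::-1])
im=cv2.imread("pics/lift_side.png");cv2.imwrite("pics/lift_c.png",cv2.resize(im[160:310,230:420],None,fx=4,fy=4,interpolation=2))
go(U(2,0),60,A)
E
```

```text
ee_pos: [502.5, 97.1, 96.4]
wrist_force: [0.0, 0.2, -1.5]
finger_gap: 0.151
grip_force: 12.0
side 0.87 870 [[-61.7, -21.2, 12.5], [-25.0, 17.6, 18.0], [29.4, 35.3, 39.3]]
top 0.84 730 [[-61.0, -33.0, 11.6], [-37.0, -7.7, 16.3], [16.9, 31.5, 38.7]]
-70 6 [-98.1 -41.9  15.5] [-131.7   24. ]
-62 59 [13.1 15.4 16.6] [-22.5  28.2]
-54 90 [14.8 17.8 19.1] [-19.8  34.5]
-46 108 [14.5 18.1 19.3] [-19.3  34.8]
-38 102 [14.7 18.4 38.8] [-15.1  35. ]
-30 103 [15.5 18.9 39.4] [ 5.7 35.2]
-22 78 [16.4 18.2 35.1] [ 7.7 34.7]
-14 55 [16.4 18.1 20.2] [ 8.4 35.2]
-6 61 [16.5 18.1 19.6] [ 8.2 35.2]
2 50 [14.5 17.7 19.1] [ 7.4 35.1]
10 66 [15.6 17.9 18.9] [ 6.4 35.5]
18 61 [16.5 18.1 19.4] [ 6. 34.]
26 31 [16.7 18.3 19.2] [ 6.1 33.3]
-62 63 [11.4 13.9 15.9] [-26.1  24.1]
-54 128 [12.5 16.  18.6] [-32.  30.]
-46 155 [14.4 16.4 18.7] [-32.5  31.8]
-38 167 [14.5 16.7 35.9] [-32.4  31.1]
-30 109 [13.7 16.7 38.7] [-32.9  31. ]
-22 24 [14.3 16.5 18.1] [-33.   30.5]
-14 7 [13.6 15.  17.5] [-21.  -16.1]
2 32 [14.1 16.3 18.2] [-29.7 -13. ]
10 40 [14.  16.3 18.5] [-30.2 -13.4]
18 4 [14.6 15.2 16. ] [-28.1 -20.9]
t 10.45 tcp [502.   96.9  95.6] inU [-108.5  294.2] hd 0.0898 F [-0.3 -0.6 -0.4] gap 13.7 shift m [-0.0411  0.3116  0.0358] turn 0.491 tilt [-0.0032 -0.0005]
```

View pics/lift_c.png

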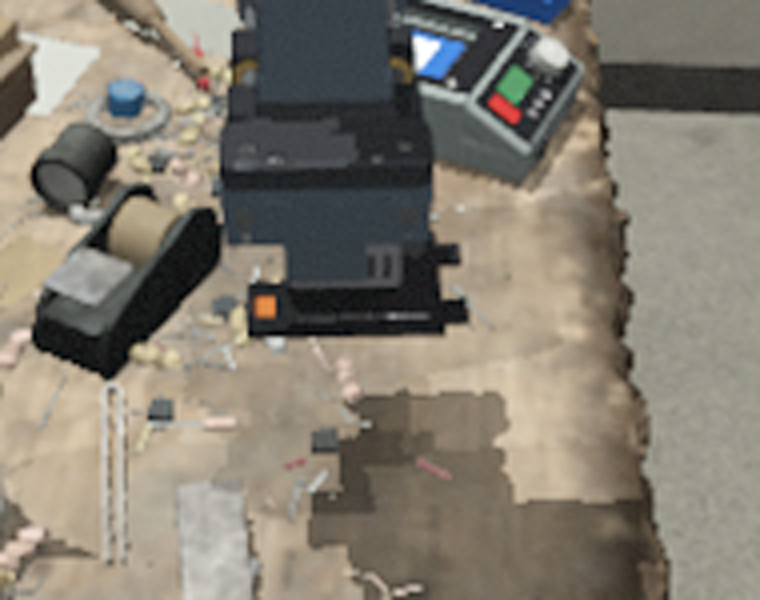

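```bash
python3 - <<'E'
from h import *
go(U(10.5,0.5),75,A)
E
```

```text
t 10.45 tcp [502.   96.9  95.6] inU [-108.5  294.2] hd 0.0898 F [-0.3 -0.6 -0.4] gap 13.7 shift m [-0.0334  0.3151  0.0207] turn 0.491 tilt [-0.0032 -0.0005]
```

```bash
python3 -m pendant '[[[-0.003,0.03,0,0.07],[-0.006,0.065,0,0.14],[-0.01,0.1,0,0.21],[-0.014,0.14,0,0.28],[-0.018,0.18,0,0.35],[-0.022,0.22,0,0.42],[-0.026,0.25,0,0.46],[-0.03,0.28,0.005,0.491],[-0.033,0.3,0.01,0.491],[-0.033,0.315,0.02,0.491],[-0.033,0.315,0.02,0.491],[-0.033,0.315,0.02,0.491]]]' | grep -E "ee_pos|force|gap";  python3 - <<'E'
from h import *
go(U(10.5,0.5),48,A)
p,d=viewer.camera("top");cv2.imwrite("pics/over.png",cv2.resize(p[140:270,310:450,::-1],None,fx=4,fy=4,interpolation=2))
for c in("top","side"):
    if c=="side":p,d=viewer.camera(c)
    o=silhouettes(c,"lid_grip")
    for q in o[:2]:
        P,uv=pts(c,d,q["pixels"]);g=np.array([inU(x) for x in P]);print(c,q["p"],len(P),np.percentile(np.c_[g,P[:,2]],[2,50,98],axis=0).round(1).tolist())
    P,uv=pts(c,d,np.ones(d.shape,bool));k=(abs(P[:,0]-480)<140)&(abs(P[:,1]+210)<130)&(P[:,2]>20)&(P[:,2]<53)&(uv[:,0]<410)
    g=np.array([inU(x) for x in P[k]]);z=P[k][:,2]
    for a in(-110,-90,-70,60,70): q=(g[:,0]>a)&(g[:,0]<a+8)&(abs(g[:,1])<65);print(c,a,q.sum(),np.percentile(g[q][:,1],[1,99]).round(1) if q.sum() else"")
    q=abs(g[:,1])<45;print("x ext",np.percentile(g[q][:,0],[.5,99.5]).round(1))
E
```

```text
ee_pos: [498.0, -218.8, 76.2]
wrist_force: [0.4, 0.9, -0.5]
finger_gap: 0.15
grip_force: 12.0
t 11.65 tcp [ 498.  -218.8   76.2] inU [11.1  1.9] hd -0.4015 F [ 0.4  0.9 -0.5] gap 13.7 shift m [-0.0005  0.0014  0.0282] turn -0.0 tilt [-0.0019  0.0014]
top 0.91 441 [[-34.9, -28.3, 90.4], [-23.7, 2.9, 94.0], [-10.5, 34.4, 118.0]]
top -110 0 
top -90 0 
top -70 0 
top 60 0 
top 70 0 
x ext [-32.9  -0.7]
side 0.83 466 [[-48.9, -35.0, 57.8], [-14.3, 15.3, 94.8], [38.0, 37.1, 115.7]]
side -110 117 [-36.6  56. ]
side -90 111 [-48.4  55.4]
side -70 103 [-48.2  56.9]
side 60 75 [-17.8  55.4]
side 70 33 [-20.4  55.2]
x ext [-121.7   73.3]
```

View pics/over.png

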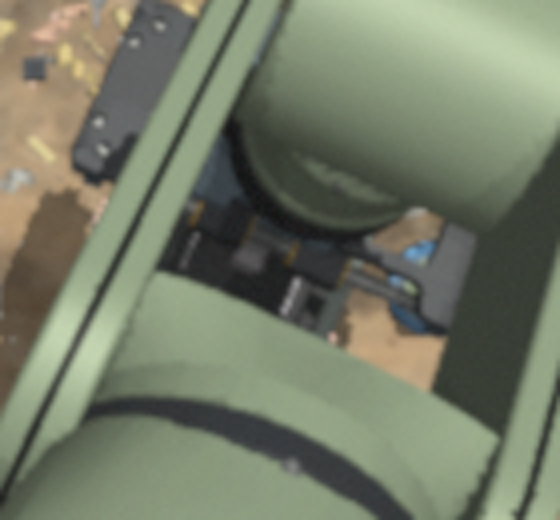

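```bash
python3 -m pendant '[[[0,0.0015,0.01,0],[0,0.0015,0.02,0],[0,0.0015,0.03,0],[0,0.0015,0.032,0],[0,0.0015,0.032,0]]]' | grep -E "ee_pos|force|gap"; for i in 1; do python3 -m pendant '[[[0,0,0.002,0],[0,0,0.002,0]]]' | grep -E "ee_pos|wrist"; python3 -m pendant '[[[0,0,0.002,0],[0,0,0.002,0]]]' | grep -E "ee_pos|wrist";  done; python3 -c "
from h import *
go(U(10.5,0.5),35,A)"
```

```text
ee_pos: [497.4, -220.8, 44.3]
wrist_force: [-0.1, 0.1, -0.7]
finger_gap: 0.15
grip_force: 12.0
ee_pos: [498.0, -221.1, 43.2]
wrist_force: [0.5, -0.0, -1.1]
ee_pos: [497.8, -221.0, 41.1]
wrist_force: [0.3, 0.4, -1.7]
t 12.75 tcp [ 497.8 -221.    41.1] inU [11.7 -0.1] hd -0.4012 F [ 0.3  0.4 -1.7] gap 14.2 shift m [-0.0012 -0.0006  0.0061] turn -0.0 tilt [-0.0001 -0.0001]
```

```bash
for i in 1; do python3 -m pendant '[[[0,0,0.002,0],[0,0,0.002,0]]]' | grep -E "ee_pos|wrist"; python3 -m pendant '[[[0,0,0.002,0],[0,0,0.002,0]]]' | grep -E "ee_pos|wrist";python3 -m pendant '[[[0,0,0.002,0],[0,0,0.002,0]]]' | grep -E "ee_pos|wrist";  done; python3 - <<'E'
from h import *
go(U(10.5,0.5),35,A);L=lid()["side"][2]
q=(L[:,2]<24)&(L[:,1]>20)&(L[:,1]<38)
for a in range(-60,40,10):
    k=q&(L[:,0]>=a)&(L[:,0]<a+10)
    if k.sum()>2:print(a,k.sum(),np.median(L[k][:,2]).round(1))
E
```

```text
ee_pos: [497.8, -220.9, 39.0]
wrist_force: [0.1, 0.1, -1.5]
ee_pos: [498.1, -221.0, 37.5]
wrist_force: [-0.5, 0.7, 1.8]
ee_pos: [497.9, -220.6, 36.2]
wrist_force: [-2.9, 2.3, 7.2]
t 13.35 tcp [ 497.9 -220.6   36.2] inU [11.6  0.2] hd -0.4014 F [-2.9  2.3  7.2] gap 13.9 shift m [-0.0011 -0.0003  0.0012] turn -0.0 tilt [0.0003 0.0003]
side 0.7 453 [[-63.8, -30.6, -1.0], [-29.6, 12.2, 17.2], [29.9, 35.6, 39.0]]
-60 13 14.2
-50 21 16.0
-40 17 16.1
-30 19 16.4
-20 16 17.3
-10 15 17.3
0 17 17.4
10 16 17.7
20 18 18.2
30 3 19.4
```

```bash
for i in 1; do python3 -m pendant '[[[0,0,0.002,0],[0,0,0.002,0]]]' | grep -E "ee_pos|wrist"; python3 -m pendant '[[[0,0,0.0015,0],[0,0,0.0015,0]]]' | grep -E "ee_pos|wrist";  done; python3 - <<'E'
from h import *
go(U(10.5,0.5),35,A);L=lid()["side"][2]
q=(L[:,2]<24)&(L[:,1]>20)&(L[:,1]<38)
for a in range(-60,40,10):
    k=q&(L[:,0]>=a)&(L[:,0]<a+10)
    if k.sum()>2:print(a,k.sum(),np.median(L[k][:,2]).round(1))
E
```

```text
ee_pos: [497.5, -220.4, 34.4]
wrist_force: [-5.0, 2.7, 10.2]
ee_pos: [497.4, -220.3, 33.3]
wrist_force: [-4.5, 4.4, 12.9]
t 13.85 tcp [ 497.4 -220.3   33.3] inU [11.   0.3] hd -0.4015 F [-4.5  4.4 12.9] gap 14.0 shift m [-0.0005 -0.0002 -0.0017] turn -0.0 tilt [-0.0005  0.0008]
side 0.84 434 [[-57.1, -32.1, 8.8], [-27.1, 11.3, 17.2], [27.0, 35.7, 39.1]]
-60 8 11.1
-50 10 13.4
-40 18 14.5
-30 16 15.9
-20 17 17.3
-10 18 18.5
0 20 19.6
10 19 20.3
20 14 22.3
```

```bash
for i in 1; do python3 -m pendant '[[[-0.001,0,-0.001,0],[-0.003,0,-0.001,0],[-0.003,0,-0.001,0]]]' | grep -E "ee_pos|wrist"; python3 -m pendant '[[[-0.002,0,0,0],[-0.002,0,0,0]]]' | grep -E "ee_pos|wrist";python3 -m pendant '[[[-0.002,0,0,0],[-0.002,0,0,0]]]' | grep -E "ee_pos|wrist";  done; python3 - <<'E'
from h import *
go(U(10.5,0.5),35,A);L=lid()["side"][2]
q=(L[:,2]<28)&(L[:,1]>20)&(L[:,1]<38)
for a in range(-60,40,10):
    k=q&(L[:,0]>=a)&(L[:,0]<a+10)
    if k.sum()>2:print(a,k.sum(),np.median(L[k][:,2]).round(1))
E
```

```text
ee_pos: [496.5, -220.4, 33.5]
wrist_force: [1.4, -0.2, 4.7]
ee_pos: [494.6, -219.9, 33.3]
wrist_force: [2.8, -1.9, 5.8]
ee_pos: [491.0, -218.2, 32.4]
wrist_force: [2.3, -0.7, 2.4]
t 14.65 tcp [ 491.  -218.2   32.4] inU [ 4.3 -0.3] hd -0.4012 F [ 2.3 -0.7  2.4] gap 13.8 shift m [ 0.0062 -0.0008 -0.0026] turn -0.0 tilt [-0.0009  0.0001]
side 0.58 342 [[-52.9, -27.5, 11.1], [-27.8, 11.4, 18.4], [26.6, 33.6, 39.3]]
-60 4 12.4
-50 10 14.8
-40 12 16.0
-30 12 17.6
-20 14 18.4
-10 11 19.6
0 11 20.2
10 13 21.0
20 10 22.5
```

```bash
for i in 1; do python3 -m pendant '[[[-0.002,0,0,0],[-0.002,0,0,0]]]' | grep -E "ee_pos|wrist"; python3 -m pendant '[[[-0.002,0,0,0],[-0.002,0,0,0]]]' | grep -E "ee_pos|wrist";python3 -m pendant '[[[-0.002,0,0,0],[-0.002,0,0,0]]]' | grep -E "ee_pos|wrist";  done; python3 - <<'E'
from h import *
go(U(10.5,0.5),35,A);L=lid()["side"][2]
q=(L[:,2]<28)&(L[:,1]>20)&(L[:,1]<38)
for a in range(-60,40,10):
    k=q&(L[:,0]>=a)&(L[:,0]<a+10)
    if k.sum()>2:print(a,k.sum(),np.median(L[k][:,2]).round(1))
E
```

```text
ee_pos: [489.1, -217.2, 32.4]
wrist_force: [0.3, -0.4, 1.8]
ee_pos: [487.1, -216.3, 32.4]
wrist_force: [0.7, -1.3, 1.5]
ee_pos: [485.2, -215.5, 32.4]
wrist_force: [0.8, -0.3, 1.1]
t 15.35 tcp [ 485.2 -215.5   32.4] inU [-2. -0.] hd -0.4012 F [ 0.8 -0.3  1.1] gap 13.9 shift m [ 0.0125 -0.0005 -0.0026] turn -0.0 tilt [-0.0012  0.0006]
side 0.75 381 [[-50.9, -30.2, 12.6], [-24.5, 11.4, 18.9], [27.2, 34.5, 39.9]]
-50 11 14.4
-40 14 15.7
-30 15 16.9
-20 14 17.8
-10 20 18.9
0 15 20.2
10 15 21.3
20 15 22.2
```

```bash
for i in 1; do python3 -m pendant '[[[0,0,0.002,0],[0,0,0.002,0]]]' | grep -E "ee_pos|wrist"; python3 -m pendant '[[[0,0,0.002,0],[0,0,0.002,0]]]' | grep -E "ee_pos|wrist";python3 -m pendant '[[[0,0,0.002,0],[0,0,0.002,0]]]' | grep -E "ee_pos|wrist";  done; python3 - <<'E'
from h import *
go(U(10.5,0.5),35,A);L=lid()["side"][2]
q=(L[:,2]<28)&(L[:,1]>20)&(L[:,1]<38)
for a in range(-60,40,10):
    k=q&(L[:,0]>=a)&(L[:,0]<a+10)
    if k.sum()>2:print(a,k.sum(),np.median(L[k][:,2]).round(1))
E
```

```text
ee_pos: [486.0, -215.9, 30.5]
wrist_force: [1.1, -0.0, 0.8]
ee_pos: [486.5, -216.2, 28.7]
wrist_force: [1.4, 0.1, 0.8]
ee_pos: [486.4, -216.1, 26.7]
wrist_force: [2.3, -0.5, 2.7]
t 16.05 tcp [ 486.4 -216.1   26.7] inU [-0.7 -0.1] hd -0.4012 F [ 2.3 -0.5  2.7] gap 13.7 shift m [ 0.0113 -0.0006 -0.0083] turn -0.0 tilt [ 0.0008 -0.0005]
side 0.68 315 [[-52.2, -26.6, 17.4], [-26.2, 10.2, 20.0], [26.9, 32.5, 41.2]]
-50 10 18.4
-40 12 19.5
-30 10 19.8
-20 12 19.4
-10 11 20.4
0 12 19.9
10 11 20.1
20 10 20.2
```

```bash
python3 -m pendant '[[[0,0,0.002,0],[0,0,0.002,0],[0,0,0.002,0]]]' | grep -E "ee_pos|wrist"; python3 -m pendant '[[[0,0,0,0],[0,0,0,0],[0,0,0,0],[0,0,0,0]]]' 0.65 10 | grep -E "ee_pos|wrist|gap"; python3 -m pendant '[[[0,0,-0.01,0],[0,0,-0.03,0],[0,0,-0.07,0],[0,0,-0.09,0],[0,0,-0.09,0]]]' | grep -E "ee_pos|wrist|gap"; python3 - <<'E'
from h import *
go(U(52,-50),80,A)
p,d=viewer.camera("side");cv2.imwrite("pics/seat.png",cv2.resize(p[120:210,270:380,::-1],None,fx=6,fy=6,interpolation=2))
o=silhouettes("side","lid_grip")[0];P,uv=pts("side",d,o["pixels"]);g=np.array([inU(q) for q in P]);z=P[:,2]
print(o["p"],len(P),np.percentile(np.c_[g,z],[2,50,98],axis=0).round(1).tolist())
for a in range(-60,50,10):
    k=(g[:,0]>=a)&(g[:,0]<a+10)&(g[:,1]>10)&(z<53)
    if k.sum()>2:print(a,k.sum(),np.median(z[k]).round(1))
k=z>62;print("bar",[np.round(x,1) for x in cv2.minAreaRect(g[k].astype(np.float32))],z[k].max())
E
```

```text
ee_pos: [486.3, -216.1, 25.0]
wrist_force: [1.9, -0.8, 4.6]
ee_pos: [485.3, -215.6, 24.2]
wrist_force: [-0.3, -0.1, -0.8]
finger_gap: 0.347
ee_pos: [488.2, -217.0, 118.5]
wrist_force: [0.1, -0.7, 0.7]
finger_gap: 0.353
t 17.35 tcp [ 488.2 -217.   118.5] inU [ 1.3 -0.2] hd -0.4012 F [ 0.1 -0.7  0.7] gap 32.1 shift m [0.0504 0.0498 0.0389] turn -0.0 tilt [ 0.0071 -0.0034]
0.61 402 [[-51.5, -24.4, 43.5], [-19.1, 8.3, 46.0], [25.8, 28.9, 67.6]]
-60 5 44.7
-50 17 45.2
-40 20 45.3
-30 17 44.7
-20 18 44.9
-10 18 45.5
0 16 44.9
10 18 45.2
20 15 45.4
bar [array([-15.3,   3. ]), array([46., 14.]), np.float64(1.6)] 68.80643298241142
```

View pics/seat.png

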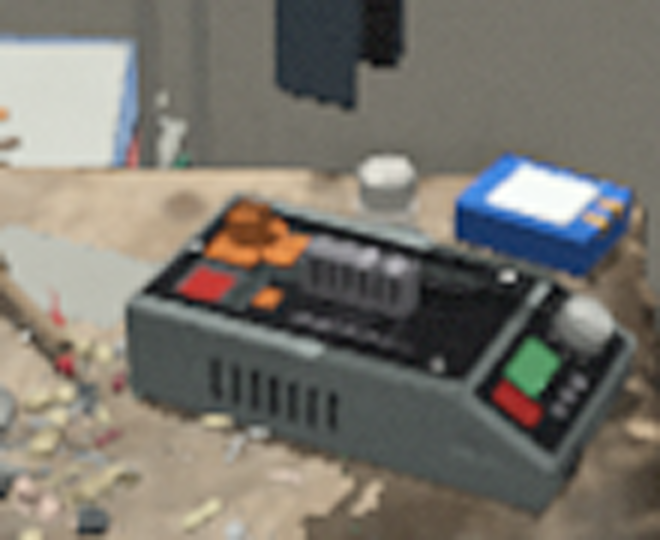

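```bash
python3 -m pendant '[[[0.02,0.02,0,0],[0.05,0.046,0.01,0],[0.05,0.046,0.02,0],[0.05,0.046,0.02,0],[0.05,0.046,0.02,0]]]' 1 10| grep -E "ee_pos|wrist|gap"; python3 - <<'E'
from h import *
go(U(51.5,-46),29,A)
E
```

```text
ee_pos: [512.7, -276.6, 93.3]
wrist_force: [0.1, 0.5, 0.3]
finger_gap: 0.007
t 17.95 tcp [ 512.7 -276.6   93.3] inU [ 47.1 -45.6] hd -0.4011 F [0.1 0.5 0.3] gap 0.6 shift m [0.0046 0.0005 0.0643] turn -0.0 tilt [-0.0032  0.002 ]
```

```bash
python3 -m pendant '[[[0.003,0,0.03,0],[0.003,0,0.055,0],[0.003,0,0.064,0],[0.003,0,0.064,0],[0.003,0,0.064,0],[0.003,-0.004,0.064,0],[0.003,-0.008,0.064,0],[0.003,-0.012,0.064,0],[0.003,-0.016,0.064,0],[0.003,-0.02,0.064,0],[0.003,-0.02,0.064,0]]]' | grep -E "ee_pos|wrist"; python3 -m pendant '[[[0,-0.004,0,0],[0,-0.008,0,0],[0,-0.012,0,0],[0,-0.012,0,0]]]' | grep -E "ee_pos|wrist"; python3 - <<'E'
from h import *
go(U(51.5,-1.6),29,A)
E
```

```text
ee_pos: [525.1, -260.4, 31.1]
wrist_force: [0.4, -1.3, 0.6]
ee_pos: [529.6, -248.9, 30.6]
wrist_force: [0.9, -0.6, 0.6]
t 19.45 tcp [ 529.6 -248.9   30.6] inU [ 51.9 -13.4] hd -0.4009 F [ 0.9 -0.6  0.6] gap 0.5 shift m [-0.0004 -0.0118  0.0016] turn 0.0 tilt [0.0003 0.0003]
```

```bash
python3 -m pendant '[[[0,-0.002,0,0],[0,-0.002,0,0]]]' | grep -E "ee_pos|force";python3 - <<'E'
from h import *
p,d=viewer.camera("side");
P,uv=pts("side",d,np.ones(d.shape,bool));g=np.array([inU(q) for q in P])
hs=cv2.cvtColor(p,cv2.COLOR_RGB2HSV).reshape(-1,3)[uv[:,1]*640+uv[:,0]]
m=(g[:,0]>25)&(g[:,0]<75)&(abs(g[:,1])<50)&(P[:,2]>47)&(hs[:,0]>4)&(hs[:,0]<20)&(hs[:,1]>130)
print("orange",m.sum(),np.percentile(np.c_[g,P[:,2]][m],[2,98],axis=0).round(1))
m&=P[:,2]>56;print("knob",m.sum(),np.percentile(np.c_[g,P[:,2]][m],[2,50,98],axis=0).round(1))
go(U(51.5,-1.6),29,A)
E
```

```text
ee_pos: [530.1, -247.4, 30.5]
wrist_force: [0.3, -1.0, 0.8]
grip_force: 0.8
orange 123 [[25.9 -5.2 47.6]
 [63.  27.  65.9]]
knob 39 [[ 40.9   3.2  56.3]
 [ 47.7  13.4  63.5]
 [ 55.3  19.8 108.8]]
t 19.7 tcp [ 530.1 -247.4   30.5] inU [ 51.7 -11.9] hd -0.4013 F [ 0.3 -1.2  0.6] gap 0.6 shift m [-0.0002 -0.0103  0.0015] turn -0.0 tilt [-0.0001  0.0004]
```

Slide is moving with the finger (knob now near y≈+7..+9). Continue to the stop.

```bash
python3 -m pendant '[[[0,-0.003,0,0],[0,-0.006,0,0],[0,-0.008,0,0],[0,-0.008,0,0]]]' | grep -E "ee_pos|wrist"; python3 -m pendant '[[[0,-0.002,0,0],[0,-0.002,0,0]]]' | grep -E "ee_pos|wrist"; python3 -m pendant '[[[0,-0.002,0,0],[0,-0.002,0,0]]]' | grep -E "ee_pos|wrist"; python3 -c "
from h import *
go(U(51.5,-1.6),29,A)"
```

```text
ee_pos: [533.2, -239.9, 30.5]
wrist_force: [0.8, -1.0, -0.8]
ee_pos: [533.6, -239.0, 30.6]
wrist_force: [-1.2, -5.7, -0.7]
ee_pos: [533.7, -238.8, 30.6]
wrist_force: [-3.3, -9.9, 0.4]
t 20.5 tcp [ 533.7 -238.8   30.6] inU [51.7 -2.5] hd -0.3993 F [-3.3 -9.9  0.4] gap 0.6 shift m [-0.0002 -0.001   0.0016] turn 0.002 tilt [-0.0019 -0.0041]
```

```bash
python3 -m pendant '[[[0,-0.002,0,0],[0,-0.002,0,0],[0,-0.002,0,0]]]' | grep -E "ee_pos|wrist"; python3 -m pendant '[[[0,0.01,0,0],[0,0.014,0,0],[0,0.014,-0.04,0],[0,0.014,-0.08,0],[0,0.014,-0.1,0],[0,0.014,-0.1,0],[0,0.014,-0.1,0]]]' | grep -E "ee_pos|wrist"; python3 - <<'E'
from h import *
for c in("side",):
    p,d=viewer.camera(c);cv2.imwrite("pics/end.png",cv2.resize(p[120:210,270:380,::-1],None,fx=6,fy=6,interpolation=2))
    o=silhouettes(c,"lid_grip")[0];P,uv=pts(c,d,o["pixels"]);g=np.array([inU(q) for q in P]);z=P[:,2]
    for a in range(-60,50,15):
        k=(g[:,0]>=a)&(g[:,0]<a+15)&(g[:,1]>10)&(z<53)
        if k.sum()>2:print(a,k.sum(),np.median(z[k]).round(1))
    k=z>62;print("bar",[np.round(x,1) for x in cv2.minAreaRect(g[k].astype(np.float32))])
E
```

```text
ee_pos: [533.8, -238.6, 30.6]
wrist_force: [-4.7, -14.5, -0.2]
ee_pos: [529.7, -246.9, 130.2]
wrist_force: [-0.3, -0.0, 0.2]
-60 18 45.2
-45 28 45.4
-30 30 44.9
-15 24 44.8
0 25 45.2
15 19 45.2
bar [array([-13.7,   2.8]), array([48.8, 15. ]), np.float64(0.1)]
```

View pics/end.png

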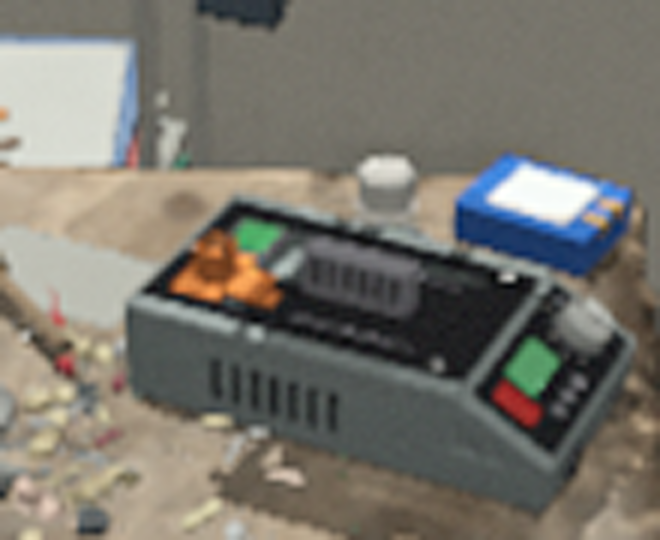

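The picture shows the slide at (220,265) covering the red mark and the green mark clear at (258,235). The lid lies flat and the cup is standing at (388,180).

```bash
python3 -c "
from station import r
print(r.job_done())"
```

```text
the job is handed in; nothing more can be done
None
```

The bay is closed and the job is handed in: the lid is hooked in and lies flat, the slide is at its locked stop over the red mark, and the oil cup is still standing; the hand-in returned no verdict.

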